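Load the adapter board into the memory test fixture

ROBOT

A 6-joint arm with a two-finger parallel gripper is mounted at the origin on a cart in front of the work surface, level with it; the furniture and walls round the work are solid. World frame = base frame: x ahead of the robot, y to its left, z up, the work surface at z = 0. Lengths are in mm, angles in rad, forces in N, time in s.
With the tool pointing down it reaches from about 350 to 775 mm from the base axis. Payload 7.3 kg.
Tool frame: the origin (TCP) lies midway between the tips of the shut fingers; the grasp point (between the pads) lies 19 mm behind it; z points along the fingers, y is the line along which they close (so a half turn about z gives the same grasp; the last joint's range is limited). The gripper opens to 92 mm and grips with 3 to 60 N. Pads are 19 mm wide; open, the fingers measure 130 mm over their backs; the gripper's body (75 mm by 190 mm) begins 47 mm behind the grasp point.
Start: joints at [-1.434, 0.342, 1.524, -0, 1.275, -0.146], TCP at [146.521, -504.159, 226.741] pointing down, gripper open.
Joint ranges: [-2.53, 2.53], [-0.77, 2.02], [0.04, 2.7], [-1, 4.14], [0.28, 2.66], [-3.11, 3.11]. Speed limits (rad/s): [2.57, 2.57, 3.14, 3.14, 3.14, 3.14].

INTERFACE

Orientations are given as [roll, pitch, yaw] about the fixed x, y, z axes, in that order (R = Rz(yaw) Ry(pitch) Rx(roll)).
In Python, from plant import get_obs, capture, camera_model, close_job, search_frame, regions_of, pinpoint gives the robot as it stands. The module is installed in compiled form; this text tells all that it offers.
- The arm moves only by the shell command python3 -m pendant 'ROWS'. ROWS is JSON, one flat list of numbers, 7 for each row, row after row: the shift along the tool's x, y, z in units of 30 mm (1.0 is 30 mm), then the turn, a rotation vector about the tool's x, y, z in units of 4 degrees (1.0 is 4 degrees), then the closure, from -1 (fully open) to 1 (shut), so that 0 is half open. In form: [dx, dy, dz, wx, wy, wz, gripper, dx, dy, dz, wx, wy, wz, gripper, ...]. A call has 1 to 12 rows; each row shifts and turns the commanded pose from where the row before left it, along the tool's axes as they then stand; what a row does not reach is not made up. A row lasts 1/10 s, in which the tool goes at most 50 mm and 8.59 degrees, less where a joint would pass 70% of its speed; a pose out of reach is approached as far as the arm can. A call with a number of a shift or a turn outside -1 to 1 is refused whole. A call with a gripper value outside its range is refused whole. The fingers move at their own pace and stop on an object; the grip force is fixed at half the most. Time passes only in rows, so rows that do not move let the fingers close. It gives the time, the measured TCP pose, the force, the opening and the grip force at its end, in the units of the state.
- get_obs(): the state, without advancing time (a new reading comes with each control period).
- capture(name): name is "scene" or "top"; returns the picture (384x512x3 uint8, red, green, blue); there is no depth.
- camera_model(name): a dict with "fov_y" (degrees; the focal length in pixels is half the picture's height over the tangent of half this angle, whatever the lens; pixels are square), "cx", "cy" (the principal point, pixels), "D" ([k1, k2, p1, p2, k3] as OpenCV has them; the pictures are not rectified), "pose" (4x4, takes a point from camera to world coordinates). Camera axes: x right, y up, looking along -z (the intrinsics and any distortion apply to the point x, -y, -z); pixel columns grow to the right and rows downward; lengths in mm; the calibration is good to about 2 mm. A picture is of the moment at which its call begins. camera_model takes no time and is no camera call.
- close_job(): hands the job in; it is judged then, once.
Trained networks look in the newest picture that a camera, given by its name, has taken for a name from the list of things; names that differ only in an ending like _2 or _b are one class to them, and where a whole thing is asked for, a point or a joint stands for the part that bears it (a point fixed in the world has none). Each returns a list of dicts, best first, with "score" (0 to 1); they miss things now and then, are a little off and sometimes report something else, mostly with a low value. They report only what shows in the picture. A call takes as long as a camera call.
- search_frame(camera, thing): "location" ([column, row] in pixels, amid what is visible of it).
- regions_of(camera, thing): "pixels" (384x512 bool, what is visible of it) and "location" ([column, row] in pixels, amid what is visible of it).
- pinpoint(camera, thing): "location" ([column, row] in pixels: a listed point, or the origin of a listed thing).
The state is a dict: "time": time; "joint_positions": joint angles; "dq": joint speeds; "tau": joint torques, N m; "tool_pos": TCP position; "tcp_rot": TCP orientation; "contact_force": force on the tool from outside, world axes, zero at the start; "moment": the same for the moment, N m; "grip_width": finger opening in mm; "finger_force": force on a finger pad.
Only numpy, scipy, OpenCV 4.12 (cv2) and the standard library are available. Lean on these libraries where they do the work, as an engineer would, in place of code of your own. Each camera call takes 0.05 s, during which the arm holds its last target. There are 200 camera calls.

TASK

Set the memory tester up for programme 4: take the adapter board by its heat sink, hook its plain edge under the steel lip at the back of the test fixture with the board tilted (barred edge up), and lower the barred edge behind the front stop until the board lies flat in the nest, without letting it drop. Roll the fixture's knurled thumbwheel by its edge until the digit 4 stands in the middle of its window. Leave both released and the other things on the bench where they are.

Things in the scene. Friction and masses are not known exactly. Their poses are not given: they have to be found in the camera images.
- fixture: Grey test fixture, fixed on the worktop, 160 mm deep (x), 229 mm wide (y = -75 to +154 mm), yawed up to 12 degrees. Right: the open nest for the board. Left: the control pod with the thumbwheel, top 64 mm above the worktop, right wall at y = +80 mm. Origin: on the worktop under the middle of the nest; x to the back (towards the lip), y to the left, z up
- nest (a point): Middle of the nest, 40 mm above the worktop at the level of the ledges: the middle of the board's underside comes to lie here. Axes as the fixture's. Face of the back wall at x = +66.5 mm. Side cheeks leave 3 mm beside the board at ledge level and lean 3 mm outwards to their top, 10 mm above the ledges
- front_stop (a point): Middle of the front stop at ledge level, 67 mm before the nest's middle: two blocks with a gap between them, 10 mm higher than the ledges, inner faces leaning 2 mm outwards to the top. Back wall to stop: 133.5 mm, for the 130 mm board; lip to stop only 120.5 mm, so the board must go in tilted, plain edge first
- lip_edge (a point): Middle of the front edge of the steel lip, 53.5 mm behind the nest's middle, at the height of its flat underside: 50 mm above the worktop, 10 mm above the ledges. The lip is 130 mm wide along y and reaches 13 mm forwards from the back wall; flat part 3 mm thick, the foremost 7 mm flared upwards (underside 53.5 mm, top 56 mm above the worktop at the edge)
- board: Adapter board: green circuit board 130 x 110 x 5 mm (x, y, z), about 0.26 kg, flat on the worktop right of the fixture. Origin: middle of its underside; x to the plain hook edge (up to 30 degrees off straight away from the robot), z up. On it a finned heat sink, an aluminium bar 10 mm high along the other (barred) edge, too thick for the lip, and two low black sockets along y at x = -40 and +36 mm
- heat_sink_grip (a point): Where to take the heat sink in the board's middle (44 mm in x, 36 mm in y, from 5 to 45 mm above the board's underside): on its axis, 30 mm above the board's underside, 15 mm below its top. Close the fingers along the board's y, across 36 mm; beside it there are only chips up to 4 mm high on the board. Axes as the board's
- hook_edge (a point): Middle of the board's plain (hook) edge, at the level of the board's underside, 65 mm from the board's middle in x
- bar_edge (a point): Middle of the board's barred edge, at the level of the board's underside, 65 mm from the board's middle in -x
- program_wheel (a joint): Thumbwheel angle in rad: 0 shows the digit 0, each further digit adds 0.6283, so 4 stands centred in the window at 2.513; starts between 0 and 1.4. Grows as the top of the wheel is rolled towards the robot (the fixture's -x). End stops at -0.25 and 5.90. No clicks: it stays where it is left and takes about 0.7 N at the rim to turn
- wheel_top (a point): Top of the thumbwheel's rim, 74 mm above the worktop, straight above its axle, 100 mm to the left (y) of the nest's middle. The wheel is black, knurled, 72 mm in diameter, 16 mm wide, its axle along the fixture's y; it stands 10 mm out of a slot in the pod's top. Axes as the fixture's
- window (a point): Middle of the 16 x 14 mm window in the pod's top, left of the wheel, 122 mm to the left (y) of the nest's middle. Under it a white number drum (radius 25.5 mm) turns with the wheel; digits 11 mm high, upright as seen by the robot
- bottle_desk: A bystander, to be left alone: white wash bottle with a spout, 65 mm wide, 152 mm tall, at the back right. Origin: its underside's centre
- parts_carton: A bystander, to be left alone: small carton, 45 x 70 x 22 mm, at the back, right of the fixture. Origin: its underside's centre
- count_book: A bystander, to be left alone: dark pocket notebook, 148 x 105 x 13 mm, on the right. Origin: its underside's centre
- tweezers_desk: A bystander, to be left alone: steel tweezers, 130 mm long, 6 mm high, lying on the notebook. Origin: its underside's centre
- marker_desk: A bystander, to be left alone: marker pen, 128 mm long, 22 mm high, lying behind the board. Origin: its underside's centre
- scanner: A bystander, to be left alone: hand scanner in its foot, 129 x 70 mm, 152 mm tall, at the back left. Origin: its underside's centre

How it is judged (in metres and radians):
On the way:
1. the plain edge is under the lip while the barred edge is still raised (x of hook_edge in the frame of fixture above 0.057 m and z of hook_edge in the frame of fixture between 0.037 and 0.047 m and y of hook_edge in the frame of fixture between -0.01 and 0.01 m and angle between heat_sink_grip's own z axis and vertical above 0.06 rad and z of bar_edge in the frame of fixture above 0.047 m), for 0.1 s.
At the end, for the whole second after the job is handed in: Board released, at rest, flat in the nest (tilt < 0.03 rad, edges within 2.5 mm of the ledges, middle within 7 mm), plain edge 6 mm or more under the lip, barred edge behind the stops; wheel within 0.18 rad of digit 4 (2.513) (x of hook_edge in the frame of fixture above 0.06 m and z of hook_edge in the frame of fixture between 0.038 and 0.0425 m and z of bar_edge in the frame of fixture between 0.038 and 0.0425 m and x of bar_edge in the frame of fixture above -0.0705 m and horizontal distance between board and nest below 0.007 m and angle between heat_sink_grip's own z axis and vertical below 0.03 rad and linear speed of board below 0.01 m/s and value of joint program_wheel between 2.33327 and 2.69327 rad); the robot touches nothing.
It fails at once if the board is dropped (it falls, not held by the fingers, faster than 0.5 m/s or 5 rad/s) (contact force between the fingers and board below 0.2 N and (linear speed of board above 0.5 m/s or angular speed of board above 5 rad/s)).
It fails at once if one of the other things on the bench is shifted by more than 30 mm (distance of any of bottle_desk, parts_carton, count_book, tweezers_desk, marker_desk, scanner from where it was at the start of the episode above 0.03 m).
It also fails if it takes over 64 s, if anything falls off the work surface, if the arm or the gripper's body presses on something with over 40 N, if the wrist force passes 120 N, or if a joint passes its speed limit or range.

## Working session

There is one attempt and no reset: what is moved stays moved. The work goes in short steps, Python scripts to look and compute and a shell command to move; the robot and the scene stay as the last step left them, time stands still between calls to the robot, and variables do not carry over. Pictures are saved under pics/ and viewed, at most 10 in all, crops included, and the job is handed in when it is done.

```bash
mkdir -p pics; cat > h.py <<'E'
import numpy as np, cv2
from plant import *
from scipy.spatial.transform import Rotation as R
def cam(n):
    m=camera_model(n); f=192/np.tan(np.radians(m['fov_y'])/2)
    K=np.array([[f,0,m['cx']],[0,f,m['cy']],[0,0,1.]]); return K,np.array(m['D'],float),np.array(m['pose'])
def ray(n,px):
    K,D,P=cam(n); u=cv2.undistortPoints(np.array([[px]],float),K,D)[0,0]
    return P[:3,3],P[:3,:3]@np.array([u[0],-u[1],-1])
def at_z(n,px,z):
    o,d=ray(n,px); return o+d*(z-o[2])/d[2]
def tri(p1,p2):
    A=[];b=[]
    for n,px in (('scene',p1),('top',p2)):
        o,d=ray(n,px); d=d/np.linalg.norm(d); M=np.eye(3)-np.outer(d,d); A.append(M); b.append(M@o)
    return np.linalg.solve(sum(A),sum(b))
def proj(n,X):
    K,D,P=cam(n); X=np.atleast_2d(X); c=(X-P[:3,3])@P[:3,:3]; c=c*[1,-1,-1]
    return cv2.projectPoints(c,np.zeros(3),np.zeros(3),K,D)[0][:,0]
def rpy(o): return R.from_euler('xyz',o['tcp_rot'])
def shot(n,f):
    im=capture(n); cv2.imwrite('pics/'+f,im[:,:,::-1]); return im
E
python3 - <<'E'
from h import *
np.set_printoptions(precision=1,suppress=True)
o=get_obs(); print(o)
a=shot('scene','s0.png'); b=shot('top','t0.png')
cv2.imwrite('pics/both0.png',cv2.resize(np.vstack([a,b])[:,:,::-1],None,fx=.78,fy=.78))
for n in('scene','top'): print(n,cam(n)[2])
for t in ['nest','front_stop','lip_edge','board','heat_sink_grip','hook_edge','bar_edge','wheel_top','window','fixture','marker_desk','count_book','parts_carton','bottle_desk']:
    r={n:pinpoint(n,t)[:2] for n in('scene','top')}
    s=t
    for n in r: s+=' %s '%n+str([(np.round(q['location'],1).tolist(),round(q['score'],2)) for q in r[n]])
    print(s)
    if r['scene'] and r['top']: print('   ',tri(r['scene'][0]['location'],r['top'][0]['location']))
E
```

```text
{'time': 0.0, 'joint_positions': array([-1.4,  0.3,  1.5, -0. ,  1.3, -0.1]), 'dq': array([-0., -0., -0.,  0., -0.,  0.]), 'tau': array([  0. , -43.1, -24.4,   0.1,   0.1,  -0. ]), 'tool_pos': array([ 146.5, -503.7,  226. ]), 'tcp_rot': array([-3.1, -0. ,  0.3]), 'contact_force': array([-0.3,  0.8, -0.4]), 'moment': array([0.1, 0. , 0. ]), 'finger_force': 0.0, 'grip_width': 91.8308399128464}
scene [[   0.9    0.3   -0.3  107.4]
 [  -0.4    0.7   -0.6 -870.4]
 [   0.     0.7    0.7 1129.3]
 [   0.     0.     0.     1. ]]
top [[  -0.1    1.    -0.2  186.2]
 [  -1.    -0.1    0.    13. ]
 [  -0.     0.2    1.  1475.8]
 [   0.     0.     0.     1. ]]
nest scene [([214.7, 188.1], 0.82)] top [([222.5, 219.4], 0.59)]
    [432.3 138.6  14. ]
front_stop scene [([199.6, 193.6], 0.74)] top [([225.9, 235.3], 0.67), ([318.3, 159.9], 0.23)]
    [370.9 126.8  24. ]
lip_edge scene [] top [([223.0, 200.4], 0.58)]
board scene [([263.9, 269.3], 0.97)] top [([308.7, 208.3], 0.86), ([225.0, 219.7], 0.29)]
    [ 453.9 -210.4   -2.9]
heat_sink_grip scene [([263.9, 266.0], 0.89), ([277.3, 256.6], 0.74)] top
[... 333 characters left out ...]
.9)]
    [420.  223.   79.8]
window scene [([195.8, 158.6], 0.78), ([309.9, 332.6], 0.56)] top [([194.4, 222.4], 0.67), ([301.7, 193.6], 0.22)]
    [413.  242.6  69.7]
fixture scene [([210.8, 196.5], 0.68)] top [([233.1, 224.1], 0.58)]
    [406.1  97.1  26.7]
marker_desk scene [([302.5, 241.5], 0.67)] top [([293.7, 174.4], 0.65)]
    [ 605.4 -163.5   -9.4]
count_book scene [([309.1, 334.4], 0.59)] top [([364.4, 197.9], 0.75)]
    [ 479.4 -441.9   -4.6]
parts_carton scene [([297.4, 209.6], 0.69)] top [([264.5, 165.3], 0.75), ([294.8, 174.4], 0.56)]
    [651.2 -44.8  -5.3]
bottle_desk scene [([334.6, 263.2], 0.62), ([264.7, 266.2], 0.53)] top [([319.2, 158.4], 0.84)]
    [ 660.7 -274.6   -7.8]
```

```bash
python3 - <<'E'
from h import *
a=cv2.imread('pics/s0.png');b=cv2.imread('pics/t0.png')
A=cv2.resize(a[120:310,150:350],(800,760),interpolation=cv2.INTER_CUBIC)
cv2.imwrite('pics/cs.png',cv2.resize(a[130:270,150:337],(800,599),interpolation=cv2.INTER_CUBIC))
cv2.imwrite('pics/ct.png',cv2.resize(b[150:270,175:335],(800,600),interpolation=cv2.INTER_CUBIC))
E
```

```text
(no output)
```

View pics/ct.png

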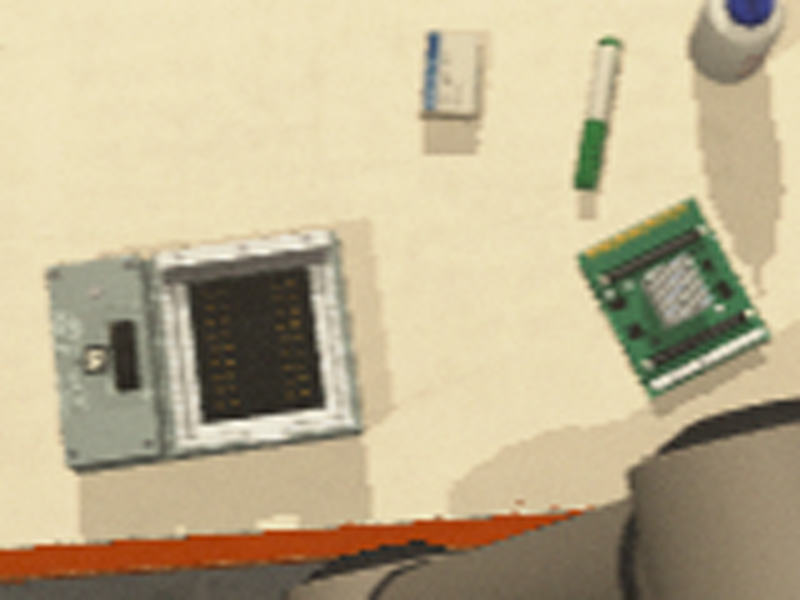

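View pics/cs.png

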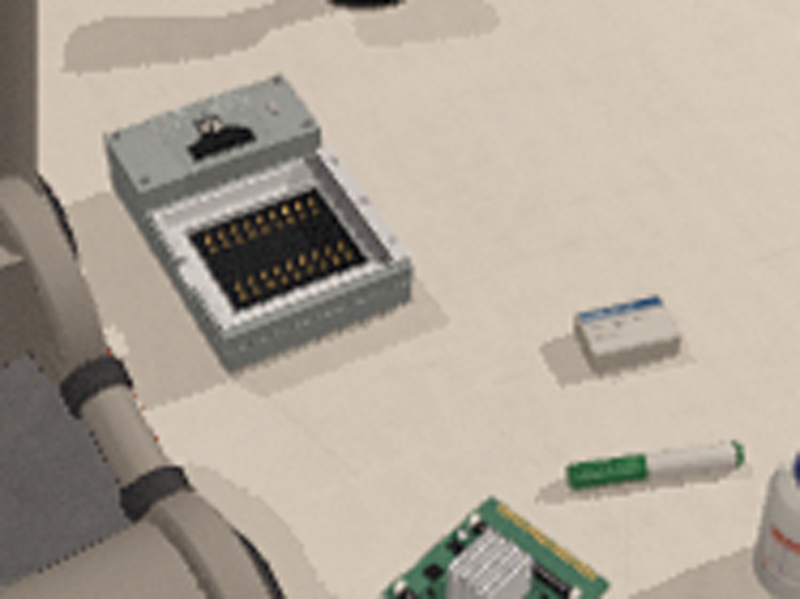

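```bash
cat > fit.py <<'E'
from h import *
from scipy.optimize import minimize
S=4
def boxpts(x0,x1,y0,y1,z0,z1): return np.array([[x,y,z] for x in(x0,x1) for y in(y0,y1) for z in(z0,z1)],float)
FIX=[boxpts(-80,80,80,154,0,64),boxpts(-80,80,-75,80,0,50)]
BRD=[boxpts(-65,65,-55,55,0,5),boxpts(-22,22,-18,18,5,45),boxpts(-65,-57,-55,55,0,15)]
def render(n,parts,T,shift=(0,0)):
    im=np.zeros((384*S,512*S),np.uint8)
    for p in parts:
        q=proj(n,p@T[:3,:3].T+T[:3,3])+shift
        h=cv2.convexHull(((q+.5)*S-.5).astype(np.float32)); cv2.fillConvexPoly(im,np.round(h*16).astype(np.int32),1,shift=4)
    return cv2.resize(im.astype(np.float32),(512,384),interpolation=cv2.INTER_AREA)
def planar(p,z=0):
    T=np.eye(4);T[:3,:3]=R.from_euler('z',p[2]).as_matrix();T[:3,3]=[p[0],p[1],z];return T
def fit(parts,masks,p0):
    def c(p):
        T=planar([p[0]*10,p[1]*10,p[2]/10])
        return sum(np.abs(render(n,parts,T)-m).sum() for n,m in masks.items())
    v=np.array([p0[0]/10,p0[1]/10,p0[2]*10])
    for k in range(2):
        r=minimize(c,v,method='Nelder-Mead',options=dict(initial_simplex=np.vstack([v]+[v+(.8/(1+3*k))*e for e in np.eye(3)]),xatol=.005,fatol=.1)); v=r.x
    return np.array([v[0]*10,v[1]*10,v[2]/10]),r.fun
E
python3 - <<'E'
from fit import *
np.set_printoptions(precision=3,suppress=True)
c5=lambda l,z:np.array([at_z('top',[174.6+x/5,149.6+y/5],z)[:2] for x,y in l])
b=c5([(577,257),(693,198),(770,337),(652,395)],5); print('board corners',b,b.mean(0),np.arctan2(*((b[0]+b[1]-b[2]-b[3])[::-1])))
p=c5([(48,268),(138,255),(165,455),(72,468)],64); print('pod',p,p.mean(0))
for th,parts,p0 in(('board',BRD,(454,-211,.45)),('fixture',FIX,(428,122,.1))):
    ms={}
    for n in('scene','top'):
        capture(n); r=regions_of(n,th); ms[n]=r[0]['pixels'].astype(np.float32); print(th,n,r[0]['score'],ms[n].sum())
    np.savez('m_'+th,**ms)
    for k in(['scene','top'],['top'],['scene']): print(k,*fit(parts,{n:ms[n] for n in k},p0))
print(get_obs()['time'])
E
```

```text
board corners [[ 488.756 -136.619]
 [ 531.585 -235.333]
 [ 413.077 -285.864]
 [ 372.714 -186.84 ]] [ 451.533 -211.164] 0.4057206756880188
pod [[494.932 280.694]
 [500.67  210.306]
 [343.758 194.981]
 [338.427 266.027]] [419.447 238.002]
board scene 0.9 1508.0
board top 0.6 898.0
['scene', 'top'] [ 450.98  -212.275    0.395] 134.0625
['top'] [ 452.316 -208.594    0.4  ] 46.25
['scene'] [ 450.246 -212.861    0.392] 49.3125
fixture scene 0.61 2977.0
fixture top 0.69 2509.0
['scene', 'top'] [431.422 123.643   0.077] 350.375
['top'] [430.749 122.853   0.082] 86.1875
['scene'] [429.827 126.928   0.055] 238.0
1.9
```

```bash
cat >> h.py <<'E'
def plan(pos,Rt,first='rot'):
    """print turn (units 4deg, tool axes) and shift (units 30mm) ; shift in axes after turn"""
    o=get_obs(); Rc=rpy(o); rv=(Rc.inv()*Rt).as_rotvec(); d=np.array(pos)-o['tool_pos']
    print('t %.2f'%o['time'],'pos',o['tool_pos'].round(1),'rpy',np.round(o['tcp_rot'],4),'F',o['contact_force'].round(1),'w %.1f'%o['grip_width'])
    print('turn',np.round(np.degrees(rv)/4,3),'shift after turn',np.round(Rt.inv().apply(d)/30,3),'before',np.round(Rc.inv().apply(d)/30,3))
def down(yaw,tilt=0): # tilt>0: -x side of tool goes up
    return R.from_euler('z',yaw)*R.from_euler('y',tilt)*R.from_euler('x',np.pi)
E
python3 -c "
from h import *
print(down(.1,.1).as_matrix().round(2))
plan([451.5,-211,110],down(.40))"
```

```text
[[ 0.99  0.1  -0.1 ]
 [ 0.1  -1.   -0.01]
 [-0.1   0.   -1.  ]]
t 1.90 pos [ 146.5 -504.2  226.7] rpy [3.1414 0.     0.2828] F [ 0.1 -0.2 -0.4] w 91.7
turn [ 2.000e-03  1.000e-03 -1.678e+00] shift after turn [13.169 -5.042  3.892] before [12.489 -6.547  3.89 ]
```

```bash
python3 -m pendant '[0,0,0,0,0,-0.84,-1, 0,0,0,0,0,-0.84,-1, 0.94,-0.36,0.28,0,0,0,-1, 0.94,-0.36,0.28,0,0,0,-1, 0.94,-0.36,0.28,0,0,0,-1, 0.94,-0.36,0.28,0,0,0,-1, 0.94,-0.36,0.28,0,0,0,-1, 0.94,-0.36,0.28,0,0,0,-1, 0.94,-0.36,0.28,0,0,0,-1, 0.94,-0.36,0.28,0,0,0,-1, 0.94,-0.36,0.28,0,0,0,-1, 0.94,-0.36,0.28,0,0,0,-1]'
python3 -m pendant '[0.94,-0.36,0.28,0,0,0,-1, 0.94,-0.36,0.28,0,0,0,-1, 0.94,-0.36,0.28,0,0,0,-1, 0.94,-0.36,0.28,0,0,0,-1, 0,0,0,0,0,0,-1, 0,0,0,0,0,0,-1]'
python3 - <<'E'
from h import *
plan([451.5,-211,13],down(.40))
a=shot('scene','s1.png');b=shot('top','t1.png')
# full-frame boxes of the fixture / board for line checks
g=lambda n:cv2.resize(cv2.imread('pics/'+n),None,fx=4,fy=4,interpolation=cv2.INTER_CUBIC)
from fit import *
def draw(im,n,parts,T,c):
    for p in parts:
        q=((proj(n,p@T[:3,:3].T+T[:3,3])+.5)*4-.5)*16
        for i in range(8):
            for j in(1,2,4):
                if not i&j: cv2.line(im,tuple(int(v) for v in q[i]),tuple(int(v) for v in q[i|j]),c,1,cv2.LINE_AA,4)
I=g('s1.png');J=g('t1.png')
for im,n in((I,'scene'),(J,'top')):
    draw(im,n,FIX,planar([430.5,122.6,.084]),(0,0,255)); draw(im,n,BRD,planar([451.5,-210.5,.40]),(255,0,255))
cv2.imwrite('pics/ov.png',np.hstack([I[4*130:4*130+600,4*165:4*165+400],J[4*170:4*170+600,4*182:4*182+400]]))
cv2.imwrite('pics/ov2.png',np.hstack([I[4*215:4*215+500,4*220:4*220+400],J[4*160:4*160+500,4*270:4*270+400]]))
E
```

```text
time: 3.1
tool_pos: [365.1, -294.0, 142.6]
tcp_rot: [3.141, -0.0, 0.4]
contact_force: [0.3, -0.1, 0.1]
grip_width: 91.6
finger_force: 0.0
time: 3.7
tool_pos: [451.3, -210.8, 109.0]
tcp_rot: [-3.141, 0.001, 0.402]
contact_force: [-0.5, -0.1, 1.1]
grip_width: 92.1
finger_force: 0.0
t 3.70 pos [ 451.3 -210.8  109. ] rpy [-3.1414e+00  6.0000e-04  4.0190e-01] F [-0.5 -0.1  1.1] w 92.1
turn [-0.003  0.008  0.027] shift after turn [3.000e-03 9.000e-03 3.198e+00] before [0.005 0.009 3.198]
```

View pics/ov.png

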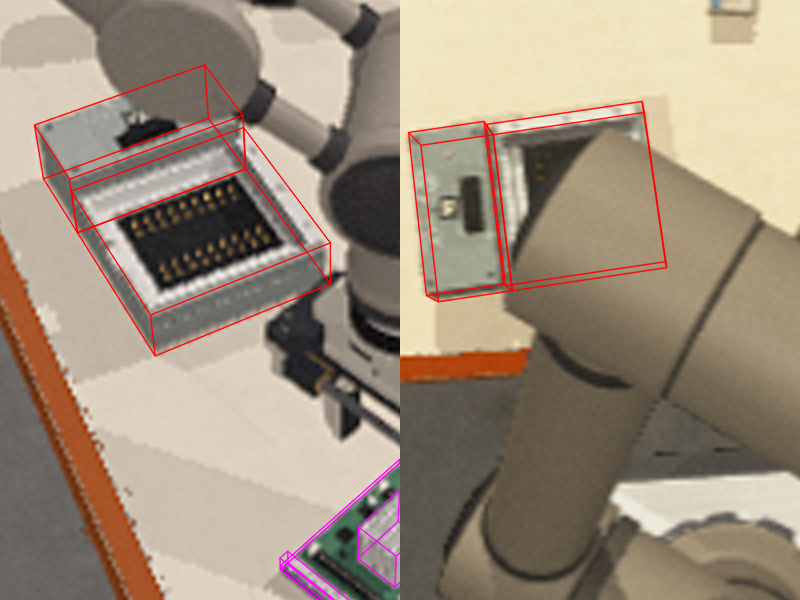

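View pics/ov2.png

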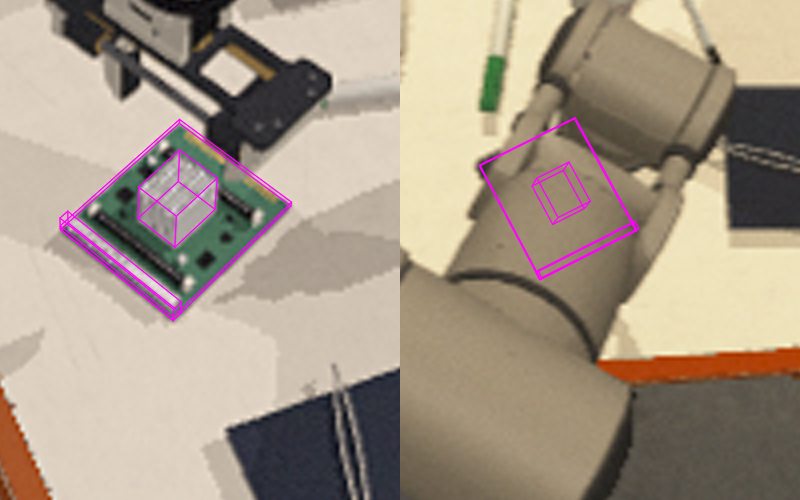

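```bash
python3 -m pendant '[0,0,0.8,0,0,0,-1, 0,0,0.8,0,0,0,-1, 0,0,0.8,0,0,0,-1, 0,0,0.5,0,0,0,-1, 0,0,0.3,0,0,0,-1, 0,0,0,0,0,0,0.5, 0,0,0,0,0,0,0.5, 0,0,0,0,0,0,1, 0,0,0,0,0,0,1, 0,0,0,0,0,0,1, 0,0,0,0,0,0,1, 0,0,0,0,0,0,1]'
python3 -m pendant '[0,0,0,0,0,0,1, 0,0,0,0,0,0,1, 0,0,-0.3,0,0,0,1, 0,0,-0.7,0,0,0,1, 0,0,-0.7,0,0,0,1, 0,0,-0.7,0,0,0,1, 0,0,0,0,0,0,1, 0,0,0,0,0,0,1]'
cat > vis.py <<'E'
from fit import *
import sys
def draw(im,n,parts,T,c):
    for p in parts:
        q=((proj(n,p@T[:3,:3].T+T[:3,3])+.5)*4-.5)*16
        for i in range(8):
            for j in(1,2,4):
                if not i&j: cv2.line(im,tuple(int(v) for v in q[i]),tuple(int(v) for v in q[i|j]),c,1,cv2.LINE_AA,4)
FP=[430.5,122.6,.084]
def boardT(gx=0,gz=30):
    """board pose from tcp: grasp point at board (gx,0,gz)"""
    o=get_obs(); Rt=rpy(o); g=o['tool_pos']-19*Rt.as_matrix()[:,2]
    T=np.eye(4); T[:3,:3]=Rt.as_matrix()@np.diag([1,-1,-1]); T[:3,3]=g-T[:3,:3]@[gx,0,gz]; return T
E
python3 - <<'E'
from vis import *
plan([451.5,-211,110],down(.40))
a=shot('scene','s2.png')
I=cv2.resize(a[:,:,::-1],None,fx=4,fy=4,interpolation=cv2.INTER_CUBIC)
draw(I,'scene',BRD,boardT(0,32),(255,0,255))
cv2.imwrite('pics/ov3.png',I[4*180:4*180+500,4*190:4*190+600])
E
```

```text
time: 5.0
tool_pos: [451.3, -211.1, 13.3]
tcp_rot: [3.141, -0.0, 0.4]
contact_force: [-0.6, -0.3, -0.3]
grip_width: 40.5
finger_force: 0.0
time: 5.8
tool_pos: [451.1, -211.1, 85.1]
tcp_rot: [3.141, -0.0, 0.4]
contact_force: [0.1, 1.3, -3.5]
grip_width: 35.8
finger_force: 30.0
t 5.80 pos [ 451.1 -211.1   85.1] rpy [ 3.1412e+00 -2.0000e-04  4.0010e-01] F [ 0.1  1.3 -3.5] w 35.8
turn [ 0.006 -0.003  0.001] shift after turn [ 0.012  0.003 -0.831] before [ 0.012  0.003 -0.831]
```

View pics/ov3.png

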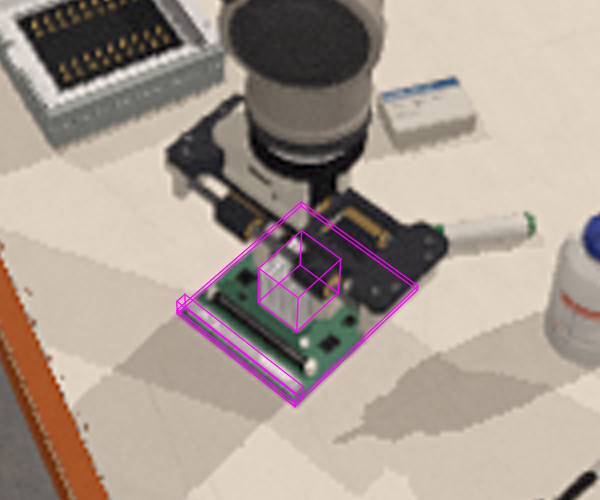

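```bash
cat >> vis.py <<'E'
def hook(hx,hz,th,hy=0,gx=0,gz=32,FP=FP):
    Rb=R.from_euler('y',th).as_matrix(); mid=np.array([hx,hy,hz])-Rb@[65,0,0]
    tcp=mid+Rb@[gx,0,gz-19]; T=planar(FP); return T[:3,:3]@tcp+T[:3,3], down(FP[2],th)
def where(gx=0,gz=32,FP=FP):
    F=np.linalg.inv(planar(FP))@boardT(gx,gz); f=lambda p:(F[:3,:3]@p+F[:3,3]).round(1)
    print('hook',f([65,0,0]),'bar',f([-65,0,0]),'tilt %.3f'%np.arctan2(F[0,2],F[2,2]),'yaw %.4f'%np.arctan2(F[1,0],F[0,0]))
E
python3 - <<'E'
from vis import *
where()
p,r=hook(40,103,.15); plan(p,r); 
E
```

```text
hook [  53.9 -313.7   71.4] bar [ -69.6 -354.1   71.5] tilt 0.001 yaw 0.3160
t 5.85 pos [ 450.7 -210.8   84.4] rpy [-3.1407e+00  7.0000e-04  4.0000e-01] F [-0.3  0.  -2.9] w 36.0
turn [ 0.328 -2.119  4.519] shift after turn [ -0.683 -11.131  -1.284] before [  2.999 -10.732  -1.364]
```

```bash
python3 -m pendant '[0,0,-0.5,0,0,0.3,1, 0,0,-0.5,0,0,0.7,1, 0,0,-0.5,0,0,0.7,1, 0,0,0,0,0,0.7,1, 0,0,0,0,0,0.7,1, 0,0,0,0,0,0.7,1, 0,0,0,0,0,0.5,1, 0,0,0,0,0,0.22,1, 0,0,0,0,0,0,1]'
python3 - <<'E'
from vis import *
where()
p,r=hook(40,103,.15); plan(p,r); 
E
```

```text
time: 6.75
tool_pos: [450.8, -210.9, 129.2]
tcp_rot: [-3.14, 0.001, 0.085]
contact_force: [0.1, -0.3, -2.5]
grip_width: 35.5
finger_force: 30.0
hook [  57.3 -333.9  116.1] bar [ -72.7 -334.   116.3] tilt 0.002 yaw 0.0008
t 6.75 pos [ 450.8 -210.9  129.2] rpy [-3.1405e+00  1.5000e-03  8.4800e-02] F [ 0.1 -0.3 -2.5] w 35.5
turn [-0.015 -2.127  0.012] shift after turn [ -0.463 -11.133   0.191] before [ -0.478 -11.133   0.133]
```

```bash
python3 -m pendant '[0,-0.4,0,0,0,0,1, 0,-0.8,0,0,0,0,1, 0,-1,0,0,0,0,1, 0,-1,0,0,0,0,1, 0,-1,0,0,0,0,1, 0,-1,0,0,0,0,1, 0,-1,0,0,0,0,1, 0,-1,0,0,0,0,1, 0,-1,0,0,0,0,1, 0,-1,0,0,0,0,1, 0,-0.9,0,0,0,0,1, 0,-0.6,0,0,0,0,1]'
python3 -m pendant '[0,-0.33,0,0,-0.3,0,1, 0,-0.1,0,0,-0.6,0,1, 0,0,0,0,-0.6,0,1, 0,0,0,0,-0.4,0,1, 0,0,0,0,-0.22,0,1, 0,0,0,0,0,0,1, 0,0,0,0,0,0,1, 0,0,0,0,0,0,1]'
python3 - <<'E'
from vis import *
where()
p,r=hook(46,60,.15); plan(p,r)
p,r=hook(47,43,.15); plan(p,r) 
E
```

```text
time: 7.95
tool_pos: [423.0, 110.9, 130.0]
tcp_rot: [-3.141, 0.0, 0.086]
contact_force: [0.1, -0.8, -2.2]
grip_width: 36.0
finger_force: 30.0
time: 8.75
tool_pos: [422.8, 121.5, 130.1]
tcp_rot: [3.141, 0.148, 0.084]
contact_force: [0.4, 0.2, -2.7]
grip_width: 36.1
finger_force: 30.0
hook [ 54.6  -0.4 107.7] bar [-74.   -0.5 126.8] tilt 0.148 yaw 0.0004
t 8.75 pos [422.8 121.5 130.1] rpy [3.1415 0.1479 0.0844] F [ 0.4  0.2 -2.7] w 36.1
turn [ 0.002 -0.03   0.006] shift after turn [-0.046 -0.015  1.61 ] before [-0.049 -0.015  1.61 ]
t 8.75 pos [422.8 121.5 130.1] rpy [3.1415 0.1479 0.0844] F [ 0.4  0.2 -2.7] w 36.1
turn [ 0.002 -0.03   0.006] shift after turn [ 0.072 -0.015  2.165] before [ 0.067 -0.015  2.165]
```

```bash
python3 -m pendant '[-0.03,0,0.3,0,0,0,1, -0.02,0,0.6,0,0,0,1, 0,0,0.5,0,0,0,1, 0,-0.015,0.2,0,0,0,1, 0,0,0,0,0,0,1, 0,0,0,0,0,0,1]'
python3 - <<'E'
from vis import *
where()
p,r=hook(47,43,.15); plan(p,r) 
Is=[]
for n,(c,w) in(('scene',((165,130),110)),('top',((180,165),90))):
    a=capture(n);print(n,[ (t,[np.round(q['location'],1).tolist()+[round(q['score'],2)] for q in pinpoint(n,t)[:1]]) for t in('hook_edge','bar_edge','board','nest')])
    for t,q in(('hook',[65,0,0]),('bar',[-65,0,0]),('board',[0,0,0])):
        T=boardT(0,32); print(t,proj(n,(T[:3,:3]@q+T[:3,3]))[0].round(1))
    I=cv2.resize(a[:,:,::-1],None,fx=4,fy=4,interpolation=cv2.INTER_CUBIC)
    J=I.copy()
    draw(I,n,BRD[:1]+BRD[2:],boardT(0,32),(255,0,255)); draw(I,n,FIX,planar(FP),(0,0,255))
    Is.append(I[4*c[1]:4*c[1]+600,4*c[0]:4*c[0]+400])
cv2.imwrite('pics/ov4.png',np.hstack(Is))
E
```

```text
time: 9.35
tool_pos: [414.8, 121.3, 83.1]
tcp_rot: [3.142, 0.147, 0.085]
contact_force: [0.4, 0.0, -1.4]
grip_width: 36.2
finger_force: 30.0
hook [46.6  0.1 60.7] bar [-82.    0.   79.8] tilt 0.147 yaw 0.0006
t 9.35 pos [414.8 121.3  83.1] rpy [3.1415 0.1474 0.0846] F [ 0.4  0.  -1.4] w 36.2
turn [ 0.003 -0.037  0.009] shift after turn [0.102 0.002 0.576] before [0.1   0.002 0.576]
scene [('hook_edge', [[229.6, 176.8, 0.97]]), ('bar_edge', [[190.0, 186.0, 0.57]]), ('board', [[207.2, 183.6, 0.66]]), ('nest', [[212.0, 181.6, 0.74]])]
hook [227.2 176.9]
bar [190.8 186.6]
board [209.4 181.7]
top [('hook_edge', []), ('bar_edge', [[226.3, 235.8, 0.57]]), ('board', [[227.8, 223.6, 0.37]]), ('nest', [[293.6, 174.6, 0.71]])]
hook [224.  205.4]
bar [228.  237.5]
board [226.  221.2]
```

View pics/ov4.png

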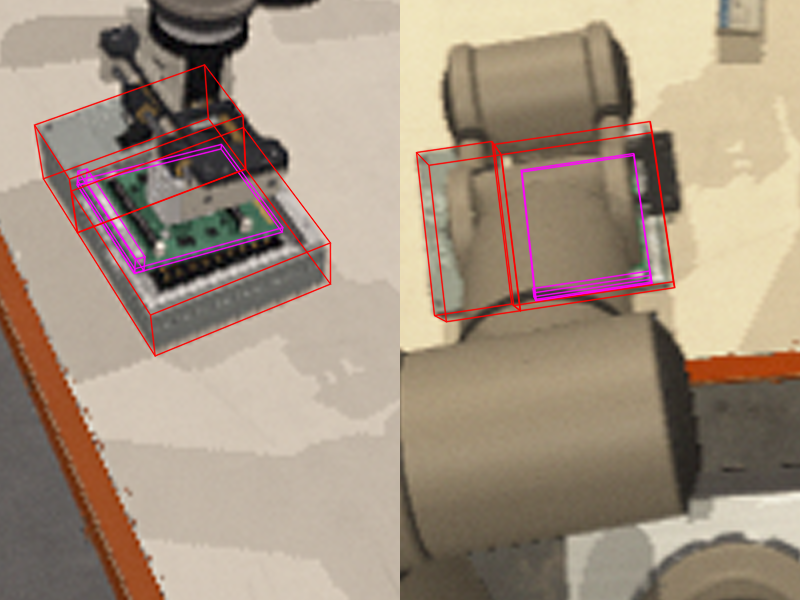

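```bash
python3 -m pendant '[0.04,0,0.2,0,0,0,1, 0.04,0,0.2,0,0,0,1, 0.02,0,0.14,0,-0.02,0,1, 0,0,0,0,0,0,1, 0,0,0,0,0,0,1, 0,0,0,0,0,0,1]'
python3 - <<'E'
from vis import *
where()
p,r=hook(47,42.5,.15); plan(p,r)
p,r=hook(63,42,.15); plan(p,r) 
E
```

```text
time: 10.45
tool_pos: [415.2, 121.4, 66.4]
tcp_rot: [3.141, 0.149, 0.085]
contact_force: [0.9, -0.1, -2.1]
grip_width: 35.7
finger_force: 30.0
hook [46.9  0.1 43.9] bar [-81.6   0.   63.2] tilt 0.149 yaw 0.0005
t 10.45 pos [415.2 121.4  66.4] rpy [3.1415 0.1493 0.0845] F [ 0.9 -0.1 -2.1] w 35.7
turn [ 0.002 -0.011  0.008] shift after turn [0.009 0.001 0.044] before [0.009 0.001 0.044]
t 10.45 pos [415.2 121.4  66.4] rpy [3.1415 0.1493 0.0845] F [ 0.9 -0.1 -2.1] w 35.7
turn [ 0.002 -0.011  0.008] shift after turn [ 0.539  0.001 -0.019] before [ 0.539  0.002 -0.018]
```

```bash
python3 -m pendant '[0.13,0,-0.01,0,0,0,1, 0.13,0,-0.01,0,0,0,1, 0.13,0,-0.01,0,0,0,1, 0.1,0,0,0,0,0,1, 0,0,0,0,0,0,1, 0,0,0,0,0,0,1]'
python3 -m pendant '[0.06,0,0,0,0,0,1, 0,0,0,0,0,0,1, 0,0,0,0,0,0,1]'
python3 - <<'E'
from vis import *
where()
p,r=hook(64.5,41.5,.15); plan(p,r) 
E
```

```text
time: 11.05
tool_pos: [429.6, 122.6, 65.0]
tcp_rot: [3.141, 0.15, 0.085]
contact_force: [0.1, -0.8, -1.7]
grip_width: 35.8
finger_force: 30.0
time: 11.35
tool_pos: [431.4, 122.7, 64.8]
tcp_rot: [3.141, 0.149, 0.085]
contact_force: [0.5, 0.0, -2.0]
grip_width: 36.0
finger_force: 30.0
hook [63.3  0.1 42.3] bar [-65.3   0.   61.6] tilt 0.149 yaw 0.0005
t 11.35 pos [431.4 122.7  64.8] rpy [3.1415 0.1494 0.0845] F [ 0.5  0.  -2. ] w 36.0
turn [ 0.002 -0.008  0.008] shift after turn [0.044 0.002 0.018] before [0.044 0.002 0.018]
```

```bash
python3 -m pendant '[0.04,0,0,0,0,0,1, 0,0,0,0,0,0,1, 0,0,0,0,0,0,1]'; python3 -m pendant '[0.04,0,0,0,0,0,1, 0,0,0,0,0,0,1, 0,0,0,0,0,0,1]';python3 -m pendant '[0.04,0,-0.005,0,0,0,1, 0,0,0,0,0,0,1, 0,0,0,0,0,0,1]'
python3 -c "
from vis import *
where()"
```

```text
time: 11.65
tool_pos: [432.2, 122.8, 64.6]
tcp_rot: [3.141, 0.15, 0.084]
contact_force: [-2.9, 1.7, -1.1]
grip_width: 35.8
finger_force: 30.0
time: 11.95
tool_pos: [432.5, 122.9, 64.3]
tcp_rot: [3.142, 0.153, 0.084]
contact_force: [-5.2, -0.1, -0.2]
grip_width: 36.1
finger_force: 30.0
time: 12.25
tool_pos: [432.6, 122.9, 64.1]
tcp_rot: [3.142, 0.155, 0.084]
contact_force: [-7.6, -0.2, 0.8]
grip_width: 36.2
finger_force: 30.0
hook [64.3  0.2 41.2] bar [-64.1   0.1  61.3] tilt 0.155 yaw 0.0000
```

```bash
python3 -m pendant '[-0.1,0,0,0,0,0,1, 0,0,0,0,0,0,1, 0,0,0,0,0,0,1]'
python3 - <<'E'
from vis import *
where()
for th in(.15,.1,.05,0):
  p,r=hook(63.6,41,th); plan(p,r)
E
```

```text
time: 12.55
tool_pos: [432.2, 122.8, 64.9]
tcp_rot: [3.142, 0.149, 0.084]
contact_force: [-1.1, 0.2, -1.6]
grip_width: 35.8
finger_force: 30.0
hook [64.1  0.1 42.4] bar [-64.5   0.   61.7] tilt 0.149 yaw 0.0005
t 12.55 pos [432.2 122.8  64.9] rpy [3.1416 0.1491 0.0845] F [-1.1  0.2 -1.6] w 35.8
turn [ 0.001 -0.013  0.006] shift after turn [-0.008  0.002  0.046] before [-0.008  0.002  0.046]
t 12.55 pos [432.2 122.8  64.9] rpy [3.1416 0.1491 0.0845] F [-1.1  0.2 -1.6] w 35.8
turn [0.001 0.703 0.007] shift after turn [-0.035  0.002  0.153] before [-0.027  0.002  0.155]
t 12.55 pos [432.2 122.8  64.9] rpy [3.1416 0.1491 0.0845] F [-1.1  0.2 -1.6] w 35.8
turn [1.00e-03 1.42e+00 7.00e-03] shift after turn [-0.067  0.002  0.259] before [-0.041  0.002  0.264]
t 12.55 pos [432.2 122.8  64.9] rpy [3.1416 0.1491 0.0845] F [-1.1  0.2 -1.6] w 35.8
turn [1.000e-03 2.136e+00 7.000e-03] shift after turn [-0.104  0.002  0.363] before [-0.049  0.002  0.375]
```

```bash
python3 -m pendant '[-0.015,0,0.06,0,0.24,0,1, -0.01,0,0.05,0,0.24,0,1, -0.01,0,0.04,0,0.24,0,1, -0.01,0,0.04,0,0.24,0,1, -0.01,0,0.035,0,0.24,0,1, -0.01,0,0.035,0,0.22,0,1, 0,0,0,0,0,0,1, 0,0,0,0,0,0,1]'
python3 - <<'E'
from vis import *
where()
p,r=hook(63.6,41,.0); plan(p,r)
p,r=hook(63.6,40,.0); plan(p,r)
E
```

```text
time: 13.35
tool_pos: [429.3, 122.5, 57.4]
tcp_rot: [3.141, 0.05, 0.085]
contact_force: [0.1, 0.5, -2.0]
grip_width: 35.9
finger_force: 30.0
hook [63.1  0.1 41.2] bar [-66.7   0.   47.7] tilt 0.050 yaw 0.0006
t 13.35 pos [429.3 122.5  57.4] rpy [3.1415 0.05   0.0846] F [ 0.1  0.5 -2. ] w 35.9
turn [0.002 0.717 0.008] shift after turn [-0.008  0.001  0.114] before [-0.002  0.001  0.114]
t 13.35 pos [429.3 122.5  57.4] rpy [3.1415 0.05   0.0846] F [ 0.1  0.5 -2. ] w 35.9
turn [0.002 0.717 0.008] shift after turn [-0.008  0.001  0.147] before [-0.     0.001  0.147]
```

```bash
python3 -m pendant '[0.005,0,0.04,0,0.24,0,1, 0.005,0,0.04,0,0.24,0,1, 0,0,0.035,0,0.22,0,1, 0,0,0,0,0,0,1, 0,0,0,0,0,0,1]'
python3 -m pendant '[0,0,0.02,0,0,0,1, 0,0,0,0,0,0,1, 0,0,0,0,0,0,1]'
python3 -c "
from vis import *
where()"
python3 -m pendant '[0,0,0.02,0,0,0,1, 0,0,0,0,0,0,1, 0,0,0,0,0,0,1]'
python3 -c "
from vis import *
where()"
```

```text
time: 13.85
tool_pos: [429.4, 122.6, 53.9]
tcp_rot: [3.142, 0.001, 0.085]
contact_force: [0.5, 0.2, -1.7]
grip_width: 35.5
finger_force: 30.0
time: 14.15
tool_pos: [429.6, 122.6, 53.3]
tcp_rot: [3.141, 0.001, 0.085]
contact_force: [1.3, 0.2, -2.7]
grip_width: 36.0
finger_force: 30.0
hook [64.   0.1 40.2] bar [-66.    0.   40.4] tilt 0.001 yaw 0.0006
time: 14.45
tool_pos: [429.6, 122.5, 53.2]
tcp_rot: [3.141, 0.001, 0.085]
contact_force: [-2.0, -0.5, 4.8]
grip_width: 35.6
finger_force: 30.0
hook [64.1  0.1 40.1] bar [-65.9  -0.   40.2] tilt 0.001 yaw 0.0006
```

```bash
python3 -m pendant '[0,0,0,0,0,0,0.1, 0,0,0,0,0,0,-0.1, 0,0,0,0,0,0,-0.3, 0,0,0,0,0,0,-0.3, 0,0,0,0,0,0,-0.3, 0,0,-0.3,0,0,0,-0.3, 0,0,-0.7,0,0,0,-0.3, 0,0,-0.8,0,0,0,-0.3, 0,0,-0.8,0,0,0,-0.3, 0,0,-0.8,0,0,0,0.5, 0,0,0,0,0,0,1, 0,0,0,0,0,0,1]'
python3 - <<'E'
from vis import *
T=planar(FP); top=T[:3,:3]@[0,100,74]+T[:3,3]; print(top)
plan(top+[0,0,60],down(FP[2])); 
plan(top+[0,0,60],down(FP[2]+np.pi/2)); print(get_obs()['joint_positions'])
E
```

```text
time: 15.65
tool_pos: [429.7, 122.6, 155.2]
tcp_rot: [3.141, 0.0, 0.085]
contact_force: [0.6, 0.4, -0.5]
grip_width: 40.3
finger_force: 0.0
[422.10987492 222.2474074   74.        ]
t 15.65 pos [429.7 122.6 155.2] rpy [3.1415e+00 1.0000e-04 8.4600e-02] F [ 0.6  0.4 -0.5] w 40.3
turn [0.002 0.001 0.009] shift after turn [ 0.028 -3.331  0.706] before [ 0.03  -3.331  0.705]
t 15.65 pos [429.7 122.6 155.2] rpy [3.1415e+00 1.0000e-04 8.4600e-02] F [ 0.6  0.4 -0.5] w 40.3
turn [ 0.0000e+00  2.0000e-03 -2.2491e+01] shift after turn [3.331 0.028 0.706] before [ 0.03  -3.331  0.705]
[ 1.06180859e-01  2.79216008e-01  1.83554921e+00 -1.21653267e-04
  1.02691108e+00  1.59244544e+00]
```

```bash
python3 -m pendant '[0,-0.5,0,0,0,0,1, 0,-1,0,0,0,0,1, 0,-1,0,0,0,0,1, 0,-0.8,0,0,0,0,1, 0,0,0,0,0,-1,1, 0,0,0,0,0,-1,1, 0,0,0,0,0,-1,1, 0,0,0,0,0,-1,1, 0,0,0,0,0,-1,1, 0,0,0,0,0,-1,1, 0,0,0,0,0,-1,1, 0,0,0,0,0,-1,1]'
python3 -m pendant '[0,0,0,0,0,-1,1, 0,0,0,0,0,-1,1, 0,0,0,0,0,-1,1, 0,0,0,0,0,-1,1, 0,0,0,0,0,-1,1, 0,0,0,0,0,-1,1, 0,0,0,0,0,-1,1, 0,0,0,0,0,-1,1, 0,0,0,0,0,-1,1, 0,0,0,0,0,-1,1, 0,0,0,0,0,-1,1, 0,0,0,0,0,-1,1]'
python3 -m pendant '[0,0,0,0,0,-1,1, 0,0,0,0,0,-1,1, 0,0,0,0,0,-0.5,1, 0,0,0,0,0,0,1, 0,0,0,0,0,0,1]'
python3 - <<'E'
from vis import *
# wall contact showed true fixture about 1.6 mm nearer than FP along its x
T=planar(FP)
P=lambda x,z:T[:3,:3]@[x,100,z]+T[:3,3]
plan(P(-16,78),down(FP[2]+np.pi/2))
a=capture('scene');b=capture('top')
k=lambda a,c,w:cv2.resize(a[c[1]:c[1]+w[1],c[0]:c[0]+w[0],::-1],(400,400*w[1]//w[0]),interpolation=cv2.INTER_CUBIC)
A=k(a,(170,130),(80,80));B=k(b,(185,185),(80,80)); cv2.imwrite('pics/ov5.png',np.hstack([A,B]))
E
```

```text
time: 16.85
tool_pos: [420.4, 220.9, 153.4]
tcp_rot: [-3.14, 0.004, 0.646]
contact_force: [0.5, -0.0, -0.2]
grip_width: 0.4
finger_force: 0.0
time: 18.05
tool_pos: [420.4, 220.9, 153.4]
tcp_rot: [-3.138, 0.001, 1.484]
contact_force: [-0.0, 0.1, 0.1]
grip_width: 0.4
finger_force: 0.0
time: 18.55
tool_pos: [420.8, 221.1, 153.9]
tcp_rot: [-3.139, 0.0, 1.654]
contact_force: [0.2, 0.5, -0.5]
grip_width: 0.7
finger_force: 0.0
t 18.55 pos [420.8 221.1 153.9] rpy [-3.1385e+00  5.0000e-04  1.6543e+00] F [ 0.2  0.5 -0.5] w 0.7
turn [-0.044  0.007 -0.007] shift after turn [ 0.035 -0.485  2.53 ] before [ 0.036 -0.477  2.531]
```

View pics/ov5.png

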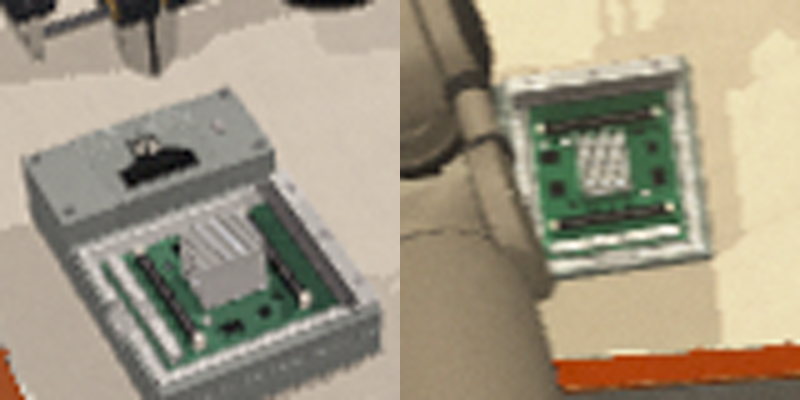

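```bash
python3 -m pendant '[0.03,-0.48,0.4,0,0,0,1, 0,0,0.7,0,0,0,1, 0,0,0.7,0,0,0,1, 0,0,0.5,0,0,0,1, 0,0,0.2,0,0,0,1, 0,0,0,0,0,0,1, 0,0,0,0,0,0,1]'
python3 -m pendant '[0,0,0.07,0,0,0,1, 0,0,0,0,0,0,1, 0,0,0,0,0,0,1]'
python3 -m pendant '[0,0,0.05,0,0,0,1, 0,0,0,0,0,0,1, 0,0,0,0,0,0,1]'
python3 -m pendant '[0,0,0.05,0,0,0,1, 0,0,0,0,0,0,1, 0,0,0,0,0,0,1]'
```

```text
time: 19.35
tool_pos: [407.1, 221.0, 80.2]
tcp_rot: [-3.141, -0.0, 1.655]
contact_force: [0.8, -0.5, 0.3]
grip_width: 0.1
finger_force: 0.0
time: 19.65
tool_pos: [406.9, 220.9, 77.9]
tcp_rot: [-3.141, -0.0, 1.655]
contact_force: [0.2, 0.2, -0.3]
grip_width: 0.0
finger_force: 0.0
time: 19.95
tool_pos: [406.7, 220.9, 76.1]
tcp_rot: [-3.14, 0.0, 1.655]
contact_force: [0.3, 1.2, -0.9]
grip_width: 0.4
finger_force: 0.0
time: 20.25
tool_pos: [406.6, 220.9, 74.5]
tcp_rot: [-3.14, 0.0, 1.655]
contact_force: [-0.5, 0.6, 0.2]
grip_width: 0.5
finger_force: 0.0
```

```bash

python3 -m pendant '[0,0,0.05,0,0,0,1, 0,0,0,0,0,0,1, 0,0,0,0,0,0,1]'
python3 -m pendant '[0,0,0.05,0,0,0,1, 0,0,0,0,0,0,1, 0,0,0,0,0,0,1]'
```

```text
time: 20.55
tool_pos: [406.7, 220.9, 73.0]
tcp_rot: [-3.14, 0.0, 1.655]
contact_force: [-0.1, 0.9, -0.2]
grip_width: 0.8
finger_force: 0.0
time: 20.85
tool_pos: [406.7, 220.9, 71.9]
tcp_rot: [-3.14, -0.0, 1.655]
contact_force: [-1.2, 0.3, 4.7]
grip_width: 0.3
finger_force: 2.3
```

```bash

python3 -m pendant '[0,0.12,-0.015,0,0,0,1, 0,0.12,-0.01,0,0,0,1, 0,0.12,-0.005,0,0,0,1]'
python3 -m pendant '[0,0.12,0,0,0,0,1, 0,0.12,0,0,0,0,1, 0,0,0,0,0,0,1]'
python3 -m pendant '[0,0.12,0.01,0,0,0,1, 0,0.12,0.015,0,0,0,1, 0,0.12,0.02,0,0,0,1, 0,0,0,0,0,0,1]'
```

```text
time: 21.15
tool_pos: [418.3, 221.9, 73.6]
tcp_rot: [3.141, -0.0, 1.656]
contact_force: [-4.1, -1.9, 12.2]
grip_width: 0.3
finger_force: 5.7
time: 21.45
tool_pos: [419.0, 221.9, 73.3]
tcp_rot: [-3.128, 0.001, 1.655]
contact_force: [-22.5, -1.6, 31.5]
grip_width: 0.1
finger_force: 15.8
time: 21.85
tool_pos: [420.3, 221.9, 72.8]
tcp_rot: [-3.109, 0.003, 1.656]
contact_force: [-53.9, -2.5, 69.3]
grip_width: 0.7
finger_force: 35.0
```

```bash

python3 -m pendant '[0,0,-0.3,0,0,0,1, 0,0,-0.4,0,0,0,1, 0,0,0,0,0,0,1, 0,0,0,0,0,0,1]'
python3 - <<'E'
from vis import *
T=planar(FP)
P=lambda x,z:T[:3,:3]@[x-1.6,100,z]+T[:3,3]
print(P(0,74)); plan(P(15,74),down(FP[2]+np.pi/2))
E
```

```text
time: 22.25
tool_pos: [435.5, 223.3, 91.8]
tcp_rot: [-3.14, 0.0, 1.655]
contact_force: [-0.8, 0.4, -0.4]
grip_width: 0.5
finger_force: 0.0
[420.5155164 222.1131654  74.       ]
t 22.25 pos [435.5 223.3  91.8] rpy [-3.1404  0.      1.6552] F [-0.8  0.4 -0.4] w 0.5
turn [-0.017  0.001  0.006] shift after turn [ 0.002 -0.001  0.594] before [ 0.003 -0.     0.594]
```

```bash

python3 -m pendant '[0,0,0.3,0,0,0,1, 0,0,0.3,0,0,0,1, 0,0,0,0,0,0,1, 0,0,0,0,0,0,1]'
python3 -m pendant '[0,0,0.06,0,0,0,1, 0,0,0,0,0,0,1]'
python3 -m pendant '[0,0,0.03,0,0,0,1, 0,0,0,0,0,0,1]'
```

```text
time: 22.65
tool_pos: [434.9, 223.1, 73.2]
tcp_rot: [-3.138, 0.001, 1.655]
contact_force: [-0.8, 0.0, -0.3]
grip_width: 0.6
finger_force: 0.0
time: 22.85
tool_pos: [435.3, 223.3, 72.1]
tcp_rot: [-3.14, 0.0, 1.655]
contact_force: [0.7, 0.4, -0.1]
grip_width: 0.4
finger_force: 0.1
time: 23.05
tool_pos: [435.4, 223.4, 71.8]
tcp_rot: [-3.141, 0.0, 1.655]
contact_force: [-0.8, -1.1, 4.2]
grip_width: 0.4
finger_force: 1.7
```

```bash

python3 -m pendant '[0,-0.1,-0.015,0,0,0,1, 0,-0.1,-0.012,0,0,0,1, 0,-0.1,-0.01,0,0,0,1, 0,-0.1,0,0,0,0,1, 0,-0.1,0,0,0,0,1, 0,0,0,0,0,0,1]'
python3 -m pendant '[0,-0.1,0,0,0,0,1, 0,-0.1,0,0,0,0,1, 0,-0.1,0.01,0,0,0,1, 0,-0.1,0.012,0,0,0,1, 0,-0.1,0.015,0,0,0,1, 0,0,0,0,0,0,1]'
```

```text
time: 23.65
tool_pos: [420.9, 222.3, 73.7]
tcp_rot: [3.14, -0.0, 1.655]
contact_force: [-1.4, -0.9, 10.5]
grip_width: 0.2
finger_force: 5.3
time: 24.25
tool_pos: [404.6, 220.7, 71.2]
tcp_rot: [-3.139, 0.0, 1.656]
contact_force: [-1.1, -0.1, 2.2]
grip_width: 0.6
finger_force: 1.1
```

```bash

python3 -m pendant '[0,0,-0.3,0,0,0,1, 0,0.3,-0.3,0,0,0,1, 0,0.4,0,0,0,0,1, 0,0.3,0,0,0,0,1, 0,0,0.3,0,0,0,1, 0,0,0.2,0,0,0,1, 0,0,0,0,0,0,1, 0,0,0.06,0,0,0,1, 0,0,0.035,0,0,0,1, 0,0,0,0,0,0,1, 0,0,0,0,0,0,1]'
python3 - <<'E'
from vis import *
plan(planar(FP)[:3,3]+planar(FP)[:3,:3]@[15-1.6,100,71.5],down(FP[2]+np.pi/2))
E
```

```text
time: 25.35
tool_pos: [435.6, 223.3, 71.8]
tcp_rot: [-3.141, 0.0, 1.655]
contact_force: [0.6, -0.8, 2.2]
grip_width: 0.5
finger_force: 1.0
t 25.35 pos [435.6 223.3  71.8] rpy [-3.141   0.      1.6554] F [ 0.6 -0.8  2.2] w 0.5
turn [-0.009  0.     0.008] shift after turn [ 0.002 -0.005  0.011] before [ 0.002 -0.005  0.011]
```

Same stroke again.

```bash

python3 -m pendant '[0,-0.1,-0.005,0,0,0,1, 0,-0.1,-0.012,0,0,0,1, 0,-0.1,-0.01,0,0,0,1, 0,-0.1,0,0,0,0,1, 0,-0.1,0,0,0,0,1, 0,0,0,0,0,0,1]'
python3 -m pendant '[0,-0.1,0,0,0,0,1, 0,-0.1,0,0,0,0,1, 0,-0.1,0.01,0,0,0,1, 0,-0.1,0.014,0,0,0,1, 0,-0.1,0.018,0,0,0,1, 0,0,0,0,0,0,1]'
python3 -m pendant '[0,0,-0.3,0,0,0,1, 0,0.3,-0.3,0,0,0,1, 0,0.4,0,0,0,0,1, 0,0.3,0,0,0,0,1, 0,0,0.3,0,0,0,1, 0,0,0.2,0,0,0,1, 0,0,0,0,0,0,1, 0,0,0.06,0,0,0,1, 0,0,0.035,0,0,0,1, 0,0,0,0,0,0,1, 0,0,0,0,0,0,1]'

```

```text
time: 25.95
tool_pos: [421.0, 222.3, 73.7]
tcp_rot: [3.14, -0.0, 1.655]
contact_force: [-0.2, -1.4, 11.5]
grip_width: 0.3
finger_force: 5.7
time: 26.55
tool_pos: [404.6, 220.9, 71.1]
tcp_rot: [-3.139, -0.0, 1.655]
contact_force: [-1.6, 1.6, 2.7]
grip_width: 0.5
finger_force: 1.9
time: 27.65
tool_pos: [435.8, 223.3, 71.6]
tcp_rot: [-3.142, 0.0, 1.655]
contact_force: [2.1, -1.8, 4.0]
grip_width: 0.4
finger_force: 1.8
```

```bash

python3 -m pendant '[0,-0.1,-0.005,0,0,0,1, 0,-0.1,-0.012,0,0,0,1, 0,-0.1,-0.01,0,0,0,1, 0,-0.1,0,0,0,0,1, 0,-0.1,0,0,0,0,1, 0,0,0,0,0,0,1]'
python3 -m pendant '[0,-0.1,0,0,0,0,1, 0,-0.1,0,0,0,0,1, 0,-0.1,0.01,0,0,0,1, 0,-0.1,0.014,0,0,0,1, 0,-0.1,0.018,0,0,0,1, 0,0,0,0,0,0,1]'
python3 -m pendant '[0,0,-0.5,0,0,0,1, 0,0.3,-1,0,0,0,1, 0,0,-1,0,0,0,1, 0,0,-1,0,0,0,1, 0,0,-1,0,0,0,1, 0,0,0,0,0,0,1]'
python3 - <<'E'
from vis import *
a=np.mean([capture('scene').astype(float) for _ in range(3)],0); b=np.mean([capture('top').astype(float) for _ in range(3)],0)
T=planar([FP[0]-1.6*np.cos(.084),FP[1]-1.6*np.sin(.084),FP[2]])
out=[]
for n,im in(('scene',a),('top',b)):
    # orthorectify the pod top (z=64) around the window: 16 px/mm, up = fixture +x, left = +y
    s=8; ys,xs=np.meshgrid(np.arange(0,400),np.arange(0,400),indexing='ij')
    X=np.stack([(200-ys)/s,122+(200-xs)/s,np.full(xs.shape,62.)],-1).reshape(-1,3)
    m=proj(n,X@T[:3,:3].T+T[:3,3]).astype(np.float32).reshape(400,400,2)
    out.append(cv2.remap(im.astype(np.float32),m[...,0],m[...,1],cv2.INTER_CUBIC)[:,:,::-1])
cv2.imwrite('pics/w1.png',np.clip(np.hstack(out),0,255))
E
```

```text
time: 28.25
tool_pos: [421.3, 222.3, 73.6]
tcp_rot: [3.14, -0.001, 1.655]
contact_force: [0.1, -2.2, 14.8]
grip_width: 0.3
finger_force: 7.1
time: 28.85
tool_pos: [404.4, 220.9, 70.9]
tcp_rot: [-3.139, -0.0, 1.655]
contact_force: [-3.2, 1.4, 6.0]
grip_width: 0.4
finger_force: 2.9
time: 29.45
tool_pos: [416.2, 222.2, 209.1]
tcp_rot: [3.137, -0.002, 1.655]
contact_force: [-0.4, -0.3, -0.5]
grip_width: 0.3
finger_force: 0.0[ WARN:0@20.374] global loadsave.cpp:1063 imwrite_ Unsupported depth image for selected encoder is fallbacked to CV_8U.
```

View pics/w1.png

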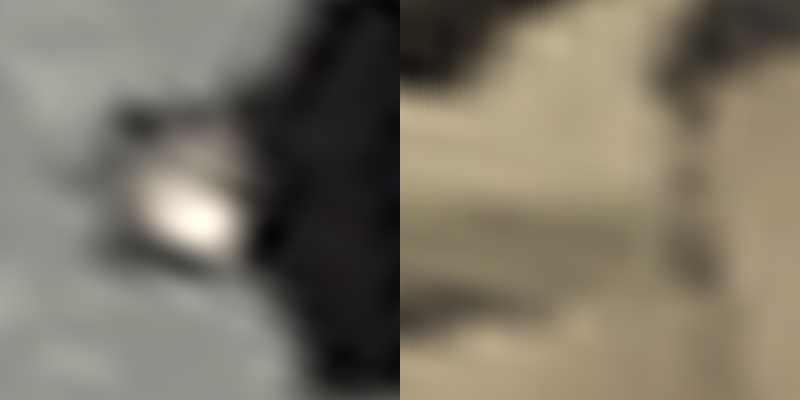

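```bash
python3 - <<'E'
from vis import *
plan(planar(FP)[:3,3]+planar(FP)[:3,:3]@[3-1.6,100,77],down(FP[2]+np.pi/2))
E
```

```text
t 29.75 pos [413.9 221.4 204.5] rpy [-3.1374e+00  7.0000e-04  1.6554e+00] F [-0.3  0.1 -0.6] w 0.1
turn [-0.059  0.011  0.008] shift after turn [0.007 0.321 4.25 ] before [0.01  0.339 4.249]
```

```bash

python3 -m pendant '[0,0.32,0.5,0,0,0,1, 0,0,1,0,0,0,1, 0,0,1,0,0,0,1, 0,0,0.9,0,0,0,1, 0,0,0.6,0,0,0,1, 0,0,0.2,0,0,0,1, 0,0,0,0,0,0,1, 0,0,0,0,0,0,1]'
python3 -m pendant '[0,0,0.06,0,0,0,1, 0,0,0.04,0,0,0,1, 0,0,0.03,0,0,0,1, 0,0,0,0,0,0,1, 0,0,0,0,0,0,1]'
```

```text
time: 30.55
tool_pos: [424.4, 222.5, 80.3]
tcp_rot: [-3.141, -0.0, 1.655]
contact_force: [0.9, -1.1, 0.2]
grip_width: 0.2
finger_force: 0.0
time: 31.05
tool_pos: [424.1, 222.4, 76.0]
tcp_rot: [-3.14, 0.0, 1.655]
contact_force: [-0.4, 0.0, -0.3]
grip_width: 0.5
finger_force: 0.0
```

```bash

python3 -m pendant '[0,0,0.06,0,0,0,1, 0,0,0.03,0,0,0,1, 0,0,0,0,0,0,1, 0,0,0,0,0,0,1]'
python3 -m pendant '[0,0,0.02,0,0,0,1, 0,0,0,0,0,0,1, 0,0,0,0,0,0,1]'
```

```text
time: 31.45
tool_pos: [424.6, 222.5, 73.7]
tcp_rot: [3.141, -0.0, 1.655]
contact_force: [-0.1, -0.2, 5.7]
grip_width: 0.2
finger_force: 2.6
time: 31.75
tool_pos: [425.1, 222.5, 73.6]
tcp_rot: [3.14, -0.0, 1.655]
contact_force: [-0.2, -2.0, 8.3]
grip_width: 0.3
finger_force: 4.6
```

```bash

python3 -m pendant '[0,-0.07,0,0,0,0,1, 0,-0.07,0,0,0,0,1, 0,-0.06,0,0,0,0,1, 0,0,0,0,0,0,1, 0,0,0,0,0,0,1]'
python3 -m pendant '[0,0,-0.05,0,0,0,1, 0,0,-0.5,0,0,0,1, 0,0,-1,0,0,0,1, 0,0,-1,0,0,0,1, 0,0,-1,0,0,0,1, 0,0,-0.6,0,0,0,1, 0.4,0,0,0,0,0,1, 1,0,0,0,0,0,1, 1,0,0,0,0,0,1, 1,0,0,0,0,0,1, 0.5,0,0,0,0,0,1, 0,0,0,0,0,0,1]'
cat > look.py <<'E'
from vis import *
import sys
T=planar([FP[0]-1.6*np.cos(.084),FP[1]-1.6*np.sin(.084),FP[2]])
for n in('scene','top'):
    im=np.mean([capture(n).astype(float) for _ in range(4)],0); np.save('im_'+n,im)
    p=proj(n,T[:3,:3]@[0,122,62]+T[:3,3])[0]; print(n,p)
    g=im.mean(2); r,c=int(round(p[1])),int(round(p[0])); print(g[r-6:r+7,c-6:c+8].round(0).astype(int))
# projected direction of fixture +x per 5 mm
    print(proj(n,T[:3,:3]@[5,122,62]+T[:3,3])[0]-p, proj(n,T[:3,:3]@[0,127,62]+T[:3,3])[0]-p)
E
python3 look.py; python3 -c "
from h import *; print(get_obs()['time'])"
```

```text
time: 32.25
tool_pos: [419.1, 222.1, 73.7]
tcp_rot: [3.14, -0.0, 1.655]
contact_force: [-0.5, 0.2, 10.4]
grip_width: 0.5
finger_force: 5.0
time: 33.45
tool_pos: [407.4, 339.9, 195.7]
tcp_rot: [-3.138, 0.001, 1.658]
contact_force: [-0.3, -0.3, -0.4]
grip_width: 0.1
finger_force: 0.0
scene [198.28926821 159.27608942]
[[194 192 189 187 168 164 144 139 153 151 154 155 140 136]
 [187 177 165 144 141 142 142 146 163 148 150 156 143 129]
 [159 144 141 142 144 139 143 161 165 156 147 152 144 134]
 [164 153 143 143 145 122 134 135 139 152 153 144 142 140]
 [151 146 143 137 136 110  96  90  77 129 141 142 138 130]
 [142 149 142  95  84 125 127 134 144  90 122 127 123 129]
 [135 129 131 104  79 213 155 167 135  85  53  66  72 106]
 [131 128 130 131  75 191 132  43  17  21  25  23  24  23]
 [140 130 129 133 107  58  23  23  22  27  26  27  30  20]
 [144 137 132 124  83  30  20  24  26  25  27  26  28  22]
 [144 149 128  63  19  19  27  26  23  23  19  20  15  36]
 [144 116  61  24  19  20  21  22  14  15  38  41  68  93]
 [145 130  65  19  18  20  18  26  38  68  95  97 133 134]]
[ 1.33828233 -0
[... 194 characters left out ...]
49 156 157 147 141 130 132 117  67  45  44  41  46]
 [177 161 161 138  94  83  63  74  76  56  40  42  42  45]
 [173 153 160 134 128 178 156  97  76  75  42  42  42  41]
 [148 146 148 125 110 196 209 115  96  75  42  43  42  41]
 [150 136 118 110 144 167 141 137  89  87  44  43  42  39]
 [146 146 147 120 165 228 196  99  93  96  43  41  43  39]
 [152 160 155 126  82  85  89  79  99  97  47  38  36  40]
 [160 175 162 147 138 128 128 127 129 109  60  36  37  38]
 [150 160 163 141 130 129 129 130 137 119  54  38  37  38]
 [149 164 181 155 129 130 128 135 162 154  72  38  37  39]
 [168 153 145 149 153 148 146 145 156 165 130  92 110 124]]
[-0.14586428 -1.27044792] [-1.28747307  0.19060036]
33.85
```

```bash
cat > ocr.py <<'E'
from vis import *
T=planar([FP[0]-1.6*np.cos(.084),FP[1]-1.6*np.sin(.084),FP[2]])
def tex(font,th):
    s=8; W=[]
    for k in range(10):
        c=np.full((16*s,16*s),1,np.float32); g=np.zeros((400,400),np.uint8); cv2.putText(g,str(k),(100,300),font,8,255,th,cv2.LINE_AA)
        x,y,w,h=cv2.boundingRect(g); g=g[y:y+h,x:x+w]; hh=11*s; ww=int(hh*w/h); g=cv2.resize(g,(ww,hh),interpolation=cv2.INTER_AREA)/255.
        x0=(16*s-ww)//2; c[20:20+hh,x0:x0+ww]-=g*.9; W.append(c)
    return W
def render(n,phi,W,dx,dy,shape,r0,c0):
    N=5; rr,cc=np.meshgrid(np.arange(shape[0]*N),np.arange(shape[1]*N),indexing='ij')
    out=np.zeros(rr.shape,np.float32)
    px=np.stack([c0+(cc+.5)/N-.5,r0+(rr+.5)/N-.5],-1)
    # affine from px to fixture x,y at z=63
    b=proj(n,T[:3,:3]@[0,122,63]+T[:3,3])[0]; J=np.stack([proj(n,T[:3,:3]@[5,122,63]+T[:3,3])[0]-b,proj(n,T[:3,:3]@[0,127,63]+T[:3,3])[0]-b],1)/5
    q=(px-b-[dx,dy])@np.linalg.inv(J).T; x,y=q[...,0],q[...,1]
    ang=np.arcsin(np.clip(x/25.5,-.9,.9))  # >0 towards back
    best=(phi+ang)/.6283; k=np.round(best).astype(int); off=(best-k)*.6283*25.5
    s=8; v=(64-off*s).astype(int); u=(64-y*s).astype(int)
    ok=(np.abs(x)<7)&(np.abs(y)<8)
    A=np.stack(W); vv=np.clip(v,0,127);uu=np.clip(u,0,127)
    out=np.where(ok,A[k%10,vv,uu],0.15).astype(np.float32)
    return cv2.resize(out,shape[::-1],interpolation=cv2.INTER_AREA)
def run(n,g,tag):
    b=proj(n,T[:3,:3]@[0,122,63]+T[:3,3])[0]; r0,c0=int(round(b[1]))-2,int(round(b[0]))-2; sh=(5,5)
    res=[]
    for W in (tex(0,60),tex(0,90),tex(2,80)):
        for phi in np.arange(-.25,5.91,.06):
            m=-1
            for dx in(-.6,-.3,0,.3,.6):
                for dy in(-.9,-.6,-.3,0,.3):
                    t=render(n,phi,W,dx,dy,sh,r0,c0); p=g[r0:r0+5,c0:c0+5]
                    m=max(m,np.corrcoef(t.ravel(),p.ravel())[0,1])
            res.append((m,phi))
    res=np.array(res).reshape(3,-1,2); s=res[...,0].mean(0); i=np.argsort(-s)[:10]
    print(tag,[(round(res[0,j,1],2),round(s[j],3)) for j in i])
run('top',np.load('im_top.npy').mean(2),'now'); run('top',cv2.imread('pics/t0.png').astype(float).mean(2),'start')
E
time python3 ocr.py
```

```text
Traceback (most recent call last):
  File "ocr.py", line 37, in <module>
    run('top',np.load('im_top.npy').mean(2),'now'); run('top',cv2.imread('pics/t0.png').astype(float).mean(2),'start')
    ~~~^^^^^^^^^^^^^^^^^^^^^^^^^^^^^^^^^^^^^^^^^^^
  File "ocr.py", line 32, in run
    t=render(n,phi,W,dx,dy,sh,r0,c0); p=g[r0:r0+5,c0:c0+5]
  File "ocr.py", line 15, in render
    b=proj(n,T[:3,:3]@[0,122,63]+T[:3,3])[0]; J=np.stack([proj(n,T[:3,:3]@[5,122,63]+T[:3,3])[0]-b,proj(n,T[:3,:3]@[0,127,63]+T[:3,3])[0]-b],1)/5
                                                                                                   ~~~~^^^^^^^^^^^^^^^^^^^^^^^^^^^^^^^
  File "h.py", line 18, in proj
    K,D,P=cam(n); X=np.atleast_2d(X); c=(X-P[:3,3])@P[:3,:3]; c=c*[1,-1,-1]
          ~~~^^^
  File "h.py", line 5, in cam
    m=camera_model(n); f=192/np.tan(np.radians(m['fov_y'])/2)
ValueError: time passes only in moves, steps and waits

real	0m10.429s
user	0m4.668s
sys	0m1.527s
```

Too many camera_model calls; cache it.

```bash
sed -i 's/^def cam(n):/import functools\n@functools.lru_cache\ndef cam(n):/' h.py; time python3 ocr.py
```

```text
now [(np.float64(0.77), np.float64(0.5)), (np.float64(0.83), np.float64(0.483)), (np.float64(2.09), np.float64(0.481)), (np.float64(2.15), np.float64(0.467)), (np.float64(0.71), np.float64(0.46)), (np.float64(0.47), np.float64(0.459)), (np.float64(0.53), np.float64(0.457)), (np.float64(0.59), np.float64(0.455)), (np.float64(4.25), np.float64(0.451)), (np.float64(4.61), np.float64(0.449))]
start [(np.float64(0.47), np.float64(0.639)), (np.float64(4.19), np.float64(0.631)), (np.float64(0.41), np.float64(0.631)), (np.float64(4.13), np.float64(0.614)), (np.float64(0.35), np.float64(0.606)), (np.float64(0.71), np.float64(0.601)), (np.float64(4.25), np.float64(0.597)), (np.float64(0.77), np.float64(0.594)), (np.float64(0.53), np.float64(0.578)), (np.float64(0.65), np.float64(0.569))]
real	0m19.180s
user	0m18.763s
sys	0m0.168s
```

```bash
python3 - <<'E'
from vis import *
import ocr
E
python3 - <<'E'
import re
s=open('ocr.py').read().rsplit("run('top',np",1)[0]
open('ocr2.py','w').write(s)
import sys; sys.path.insert(0,'.'); import os; os.chdir('.')
from ocr2 import *
ims={'top':[cv2.imread('pics/t0.png').astype(float)[:,:,::-1],np.load('im_top.npy')],'scene':[cv2.imread('pics/s0.png').astype(float)[:,:,::-1],np.load('im_scene.npy')]}
W=tex(0,60); rows=[]
for n in('top','scene'):
    b=proj(n,T[:3,:3]@[0,122,63]+T[:3,3])[0]; r0,c0=int(round(b[1]))-7,int(round(b[0]))-7
    row=[i[r0:r0+14,c0:c0+14].mean(2) for i in ims[n]]
    for phi in ((.08,2.513) ): row.append(render(n,phi,W,0,0,(14,14),r0,c0)*230)
    rows.append(np.hstack([cv2.resize(np.asarray(q,np.float32),(196,196),interpolation=cv2.INTER_NEAREST) for q in row]))
    if n=='top': print(row[0].round().astype(int)[3:11,2:11]); print(row[2].round().astype(int)[3:11,2:11]); print(row[3].round().astype(int)[3:11,2:11])
cv2.imwrite('pics/w2.png',np.clip(np.vstack(rows),0,255).astype(np.uint8))
E
```

```text
now [(np.float64(0.77), np.float64(0.5)), (np.float64(0.83), np.float64(0.483)), (np.float64(2.09), np.float64(0.481)), (np.float64(2.15), np.float64(0.467)), (np.float64(0.71), np.float64(0.46)), (np.float64(0.47), np.float64(0.459)), (np.float64(0.53), np.float64(0.457)), (np.float64(0.59), np.float64(0.455)), (np.float64(4.25), np.float64(0.451)), (np.float64(4.61), np.float64(0.449))]
start [(np.float64(0.47), np.float64(0.639)), (np.float64(4.19), np.float64(0.631)), (np.float64(0.41), np.float64(0.631)), (np.float64(4.13), np.float64(0.614)), (np.float64(0.35), np.float64(0.606)), (np.float64(0.71), np.float64(0.601)), (np.float64(4.25), np.float64(0.597)), (np.float64(0.77), np.float64(0.594)), (np.float64(0.53), np.float64(0.578)), (np.float64(0.65), np.float64(0.569))]
[[148 154 154 144 143 143 148 131  68]
 [160 161 137  95  81  68  80  84  57]
 [153 160 131 126 177 175 139  86  85]
 [146 143 124 140 173 140 127 102  80]
 [138 116 108 116 191 205 120  94  91]
 [147 146 119 129 170 123  80  98  97]
 [159 153 124  79  79  87  88 110 111]
 [172 161 143 144 142 141 142 144 120]]
[[ 34  34  34  34  34  34  34  34  34]
 [ 34  34  34  34  34  34  34  34  34]
 [ 34  34  34  34  58  89 113 105  34]
 [ 34  34  34 136 230 164 205 167  34]
 [ 34  34  34 113 183  89  81 191  34]
 [ 34  34  34  89 190  87  73 214  34]
 [ 34  34  34  58 128  39  49  42  34]
 [ 34  34  34  34  34  34  34  34  34]]
[[ 34  34  34  34  34  34  34  34  34]
 [ 34  34  34  34  34  34  34  34  34]
 [ 34  34  34  34  58  89 113 105  34]
 [ 34  34  34 136 230 104 197 167  34]
 [ 34  34  34 113 196  23 114 191  34]
 [ 34  34  34  89 205 136 161 214  34]
 [ 34  34  34  58 128 105  74  42  34]
 [ 34  34  34  34  34  34  34  34  34]]
```

View pics/w2.png

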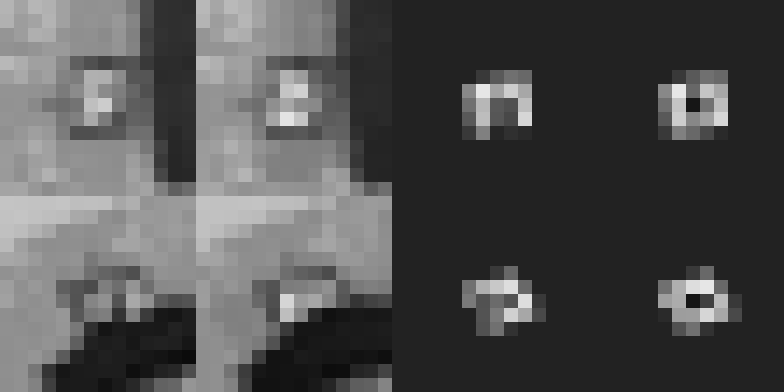

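```bash
python3 -c "
from plant import *
print(close_job())"
```

```text
the job is handed in; nothing more can be done
None
```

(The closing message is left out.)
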